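# Rotate the polish tins in a shelf lane, oldest to the front

### The arm

A 6-joint arm with a two-finger parallel gripper is mounted at the origin on the work surface. World frame = base frame: x ahead of the robot, y to its left, z up, the work surface at z = 0. Lengths are in m, angles in degrees, forces in N, time in s.
With the tool pointing down it reaches from about 0.375 to 0.975 m from the base axis. Payload 3.8 kg.
Tool frame: the origin (TCP) lies midway between the tips of the shut fingers; the grasp point (between the pads) lies 19 mm behind it; z points along the fingers, x is the direction in which the jaws open and shut, and the axes are right-handed (so a half turn about z gives the same grasp; the last joint's range is limited). The gripper opens to 88 mm and grips with 3 to 60 N. Pads are 18 mm wide; open, the fingers measure 123 mm over their backs; the gripper's body (75 mm by 187 mm) begins 45 mm behind the grasp point.
Start: joints at [64.463, 15.12, 91.902, -0, 72.978, -2.114], TCP at [0.268, 0.619, 0.199] pointing down, gripper open.
Joint ranges: [-150.88, 150.88], [-54.13, 125.18], [17.81, 147.31], [-75.09, 255.09], [0, 152.58], [-146.25, 146.25]. Speed limits (degrees/s): [147.25, 147.25, 180, 180, 180, 180].

### API

Orientations are given as a 3x3 rotation matrix whose columns are the frame's x, y, z axes.
In Python, from rig import arm, imaging gives the robot as it stands.
- The arm moves only by the shell command python3 -m crank 'ROWS' [FORCE]. ROWS is JSON, one flat list of numbers, 7 for each row, row after row: the opening, from 0 (shut) to 1 (fully open), then the shift along the tool's x, y, z in mm, then the turn, a rotation vector about the tool's x, y, z in degrees. A call has 1 to 5 rows; each row is the pose to reach, as a shift and turn from the pose measured when the call began, along the tool's axes at that moment; what a row does not reach only later rows make up. A row lasts 1/10 s, in which the tool goes at most 50 mm and 8.59 degrees, less where a joint would pass 70% of its speed; a pose out of reach is approached as far as the arm can. A call with a gripper value outside its range is refused whole. The fingers move at their own pace and stop on an object; FORCE is the grip in N (left out, the last holds). Time passes only in rows, so rows that repeat a pose let the fingers close. It gives the time, the measured TCP pose, the force and the opening at its end, in the units of the state.
- arm.get_state(): the state, without advancing time (a new reading comes with each control period).
- imaging.grab_frame(name): name is "side" or "top"; returns the picture (420x560x3 uint8, blue, green, red); there is no depth.
- imaging.camera_model(name): a dict with "intrinsics" (3x3 intrinsics, pixels), "k1" (the pictures are not rectified: a ray, as slopes to the right and down, at radius r is drawn at 1 + k1 r^2 times it, then the intrinsics apply), "R" (3x3) and "t" (3): a world point X has camera coordinates R X + t. Camera axes: x right, y down, z forward; pixel columns grow to the right and rows downward; lengths in m; the calibration is good to about 2 mm. A picture is of the moment at which its call begins. camera_model takes no time and is no camera call.
- arm.finish_job(): hands the job in, once; it reports no verdict.
The state is a dict: "time_s": time; "joints": joint angles; "joint_velocities": joint speeds; "joint_efforts": joint torques, N m; "tool_pos": TCP position; "tool_rot": TCP orientation; "ft_force": force on the tool from outside, world axes, zero at the start; "wrist_torque": the same for the moment, N m; "width": finger opening in m.
Only numpy, scipy, OpenCV 4.12 (cv2) and the standard library are available. Lean on these libraries where they do the work, as an engineer would, in place of code of your own. Each camera call takes 0.05 s, during which the arm holds its last target.

### The job

Restock the little shelf lane first-in-first-out: first bring the old blue tin (yellow dot on its lid) that stands in the lane forward until it is right up at the brass front stop, then take the new blue tin from the bench and stand it in the lane behind the old one. Both tins must end upright between the rails and released; the red tin is a different polish, so leave it standing where it is.

Things in the scene. Friction and masses are not known exactly. Their poses are not given: they have to be found in the camera images.
- lane (a point): Centre of the board top of a fixed shelf lane: pale wood, 240 (x) by 110 mm (y), top 40 mm above the bench. x runs from front stop to the open back, z up. Steel rails along both sides, 12 mm high, inner faces at y = +-37 mm. Brass front stop, 12 mm high, at the end nearest the robot, inner face at x = -111 mm: a tin touching it is centred at x = -84 mm. The back end (x = +120) has no stop.
- old (a point): Old tin, loose, about 0.25 kg: an upright round tin 54 mm in diameter and 84 mm tall with a blue band, white lid and a round yellow dot on the lid. At the start it stands in the rear half of the lane. This point is the tin's centre, half-way up (42 mm above its foot); z is its axis.
- new (a point): New tin, loose, about 0.25 kg: same tin, 54 mm in diameter and 84 mm tall, blue band, plain white lid without a dot. At the start it stands on the bench beside the lane, to the robot's right. This point is the tin's centre, 42 mm above its foot; z is its axis.
- red (a point): Bystander: a loose tin of the same size with a red band and plain white lid, on the bench to the robot's right; leave it alone. This point is its centre, 42 mm above its foot. A small copper cup (60 mm tall) and a brush lying flat are about too, each at least 30 mm clear of the tins.

How it is judged (in metres and radians):
On the way, in this order (a step that is already met when the one before it is completed fails the run):
1. the old tin stands upright in the lane, at the front stop (y of old in the frame of lane between -0.018 and 0.018 m and z of old in the frame of lane between 0.032 and 0.052 m and angle between old's own z axis and vertical below 0.175 rad and x of old in the frame of lane between -0.095 and -0.066 m), for 0.2 s.
2. the new tin stands upright in the lane behind the old tin (y of new in the frame of lane between -0.018 and 0.018 m and z of new in the frame of lane between 0.032 and 0.052 m and angle between new's own z axis and vertical below 0.175 rad and x of new in the frame of lane between -0.04 and 0.095 m), for 0.2 s.
At the end, for the whole second after the job is handed in: Both blue tins stand upright (10 degrees) on the board, within 18 mm of the lane's middle line and 10 mm of their standing height: the old one within 18 mm of the front stop, the new one behind it, its centre 40 mm ahead of to 95 mm behind the lane's centre. The red tin is left in place (all of step 1 and all of step 2); the robot touches nothing.
It fails at once if the red tin is shifted by more than 30 mm or tipped over (distance of red from where it was at the start of the episode above 0.03 m or angle between red's own z axis and vertical above 0.5 rad).
It also fails if it takes over 51 s, if anything falls off the work surface, if the arm or the gripper's body presses on something with over 40 N, if the wrist force passes 120 N, or if a joint passes its speed limit or range.

## Working session

There is one attempt and no reset: what is moved stays moved. The work goes in short steps, Python scripts to look and compute and a shell command to move; the robot and the scene stay as the last step left them, time stands still between calls to the robot, and variables do not carry over. Pictures are saved under pics/ and viewed, and the job is handed in when it is done.

```bash
mkdir -p pics; ls; python3 - <<'E'
from rig import arm, imaging
import cv2
for n in("side","top"):
    cv2.imwrite(f"pics/{n}0.png",imaging.grab_frame(n)); m=imaging.camera_model(n); print(n,m)
s=arm.get_state();print(s)
E
```

```text
pics
side {'intrinsics': array([[514.32884334,   0.        , 277.15913612],
       [  0.        , 514.32884334, 213.91792805],
       [  0.        ,   0.        ,   1.        ]]), 'k1': -0.15806110286287237, 'R': array([[ 0.86544831, -0.50087967,  0.01089835],
       [-0.38470198, -0.6783306 , -0.62599679],
       [ 0.32094175,  0.53757525, -0.77974947]]), 't': array([-0.51685988,  0.2549606 ,  1.00150092])}
top {'intrinsics': array([[409.98762234,   0.        , 283.09805529],
       [  0.        , 409.98762234, 210.93329084],
       [  0.        ,   0.        ,   1.        ]]), 'k1': -0.06341830736278031, 'R': array([[ 3.89725643e-03, -9.99311076e-01, -3.69077898e-02],
       [-9.93421403e-01,  3.55139292e-04, -1.14515461e-01],
       [ 1.14449676e-01,  3.71112845e-02, -9.92735627e-01]]), 't': array([-0.03470154,  0.54880836,  0.85445083])}
{'time_s': 0.1, 'joints': array([ 6.44625633e+01,  1.51646303e+01,  9.19733532e+01, -1.77024085e-03,
        7.29770069e+01, -2.11245104e+00]), 'joint_velocities': array([-0.03651899, -0.15603138, -0.06602223, -0.08381709, -0.075312  ,
        0.04346118]), 'joint_efforts': array([ 8.24459712e-04, -5.03615355e+01, -3.58074653e+01,  7.31955143e-02,
        2.34779622e-02, -6.06769026e-05]), 'tool_pos': array([0.26802707, 0.61871992, 0.19771579]), 'tool_rot': array([[ 3.97538901e-01,  9.17584938e-01, -8.38545133e-04],
       [ 9.17583127e-01, -3.97539783e-01, -1.82362321e-03],
       [-2.00668424e-03, -4.44736981e-05, -9.99997986e-01]]), 'ft_force': array([-0.55582381,  0.0869541 , -0.03692517]), 'wrist_torque': array([-0.02721385,  0.04371011,  0.01122015]), 'width': 0.08817257373094811}
```

View pics/top0.png

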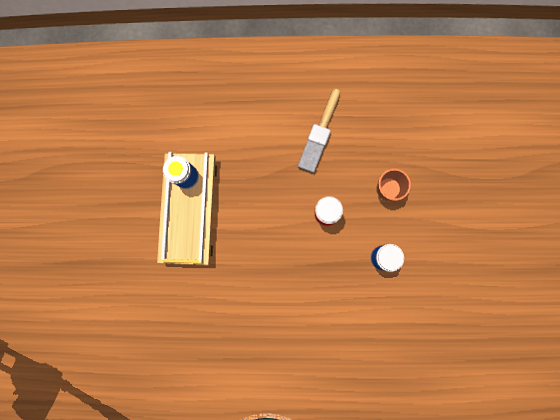

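View pics/side0.png

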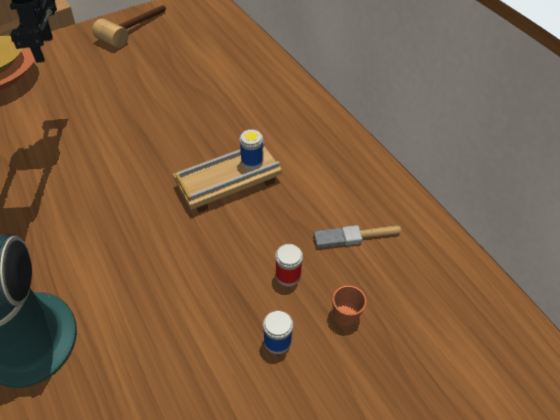

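```bash
python3 - <<'E'
import cv2
t=cv2.imread("pics/top0.png")
cv2.imwrite("pics/tl.png",cv2.resize(t[145:275,145:245],None,fx=4.5,fy=4.5,interpolation=cv2.INTER_CUBIC))
cv2.imwrite("pics/tr.png",cv2.resize(t[160:290,300:420],None,fx=4,fy=4,interpolation=cv2.INTER_CUBIC))
E
```

```text
(no output)
```

View pics/tl.png

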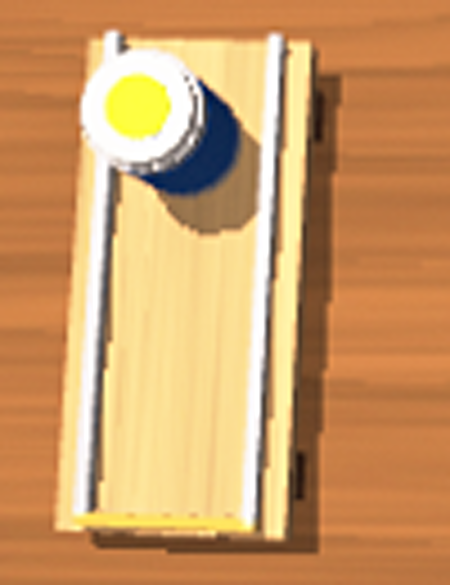

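View pics/tr.png

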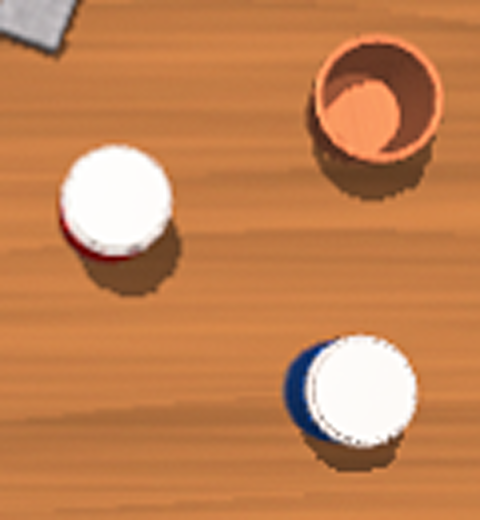

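```bash
cat > h.py <<'E'
import numpy as np, cv2
from rig import arm, imaging
def ray(n,u,v,z):
    m=imaging.camera_model(n);K=m["intrinsics"]
    p=cv2.undistortPoints(np.array([[[u,v]]],float),K,np.array([m["k1"],0,0,0,0.]))[0,0]
    d=m["R"].T@np.array([p[0],p[1],1]);c=-m["R"].T@m["t"]
    return c+d*(z-c[2])/d[2]
def proj(n,X):
    m=imaging.camera_model(n)
    return cv2.projectPoints(np.array([X],float),cv2.Rodrigues(m["R"])[0],m["t"],m["intrinsics"],np.array([m["k1"],0,0,0,0.]))[0].ravel()
E
python3 - <<'E'
from h import *
f=lambda x,y,s,x0,y0:((x+.5)/s-.5+x0,(y+.5)/s-.5+y0)
C=[ray("top",*f(x,y,4.5,145,145),.04) for x,y in[(90,40),(314,44),(57,530),(286,540)]]
for c in C:print(c.round(4))
print("lane",np.mean(C,0))
d=(C[0]+C[1]-C[2]-C[3])/2;print("len",np.linalg.norm(d),np.degrees(np.arctan2(d[1],d[0])), [np.linalg.norm(C[i]-C[j]) for i,j in((0,1),(2,3))])
o=ray("top",*f(138,105,4.5,145,145),.124);n=ray("top",*f(361,390,4,300,160),.084);r=ray("top",*f(116,200,4,300,160),.084)
print("old",o,"new",n,"red",r)
for X in(C[0],C[1],C[2],C[3],o,n,r):print(proj("side",X).round(1))
a=np.arctan2(d[1],d[0]);R=np.array([[np.cos(a),np.sin(a)],[-np.sin(a),np.cos(a)]])
print("old in lane",R@(o-np.mean(C,0))[:2])
L=np.mean(C,0)[:2]
for x in(-.084,-.02,.05):print(x,L+R.T@[x,0])
s=cv2.imread("pics/side0.png")
cv2.imwrite("pics/s1.png",cv2.resize(s[120:220,165:295],None,fx=5,fy=5,interpolation=cv2.INTER_CUBIC))
E
```

```text
[0.6758 0.2286 0.04  ]
[0.6727 0.1171 0.04  ]
[0.4368 0.2357 0.04  ]
[0.433  0.1249 0.04  ]
lane [0.55454216 0.17658457 0.04      ]
len 0.2394336857027663 -1.7725314945318833 [np.float64(0.11150905063247811), np.float64(0.11079980131048517)]
old [0.62407908 0.17722238 0.124     ] new [ 0.44995267 -0.24913701  0.084     ] red [ 0.54537808 -0.12786313  0.084     ]
[259.1 141.5]
[280.1 169.4]
[171.4 173.5]
[188.3 204.6]
[249.8 135.8]
[276.2 320.9]
[287.1 253. ]
old in lane [0.06948392 0.00278839]
-0.084 [0.47058235 0.17918283]
-0.02 [0.53455173 0.1772032 ]
0.05 [0.60451823 0.17503799]
```

View pics/s1.png

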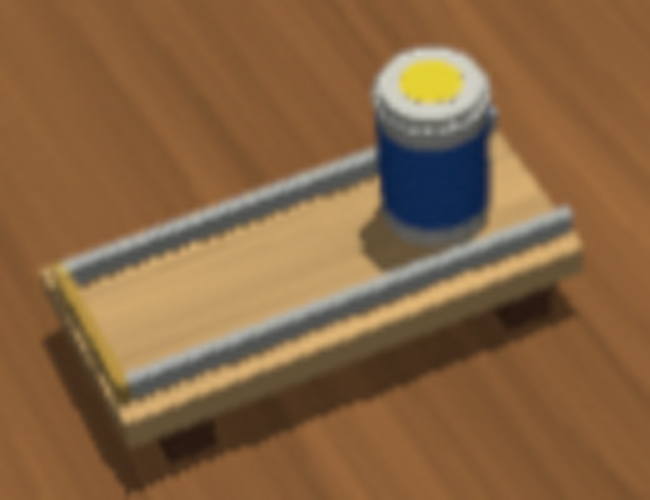

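```bash
cat >> h.py <<'E'
from scipy.spatial.transform import Rotation as Ro
L=np.array([.5552,.1766]);A=np.radians(-1.77)
def lane(x,y=0): return L+np.array([np.cos(A)*x-np.sin(A)*y,np.sin(A)*x+np.cos(A)*y])
def go(x,y,z,ang=None):
    "shift (mm) and turn (deg) in tool axes; ang = world heading of tool x"
    s=arm.get_state();R=s["tool_rot"]
    if ang is None: t=np.zeros(3)
    else:
        a=np.radians(ang);X=np.array([np.cos(a),np.sin(a),0]);Z=np.array([0,0,-1.]);D=np.c_[X,np.cross(Z,X),Z]
        t=np.degrees(Ro.from_matrix(R.T@D).as_rotvec())
    print(round(s["time_s"],2),s["tool_pos"].round(4),(R.T@(np.array([x,y,z])-s["tool_pos"])*1000).round(1),t.round(2),"w",round(s["width"],4),"F",s["ft_force"].round(1))
E
python3 -m crank '[1,-268,504,38,0,0,-21.6, 1,-268,504,38,0,0,-21.6, 1,-268,504,38,0,0,-21.6, 1,-268,504,38,0,0,-21.6, 1,-268,504,38,0,0,-21.6]' 20
python3 -c "
from h import *
go(.625,.177,.16,88.2)"
```

```text
time_s: 0.6
tool_pos: [0.4238, 0.4228, 0.1814]
tool_rot: [[0.031, 1.0, -0.001], [1.0, -0.031, -0.002], [-0.002, -0.001, -1.0]]
ft_force: [0.9, 1.1, -1.0]
width: 0.0884
0.6 [0.4238 0.4228 0.1814] [-239.4  208.8   21.7] [-0.07  0.14  0.01] w 0.0884 F [ 0.9  1.1 -1. ]
```

```bash
python3 -m crank '[1,-239,209,21,0,0,0, 1,-239,209,21,0,0,0, 1,-239,209,21,0,0,0, 1,-239,209,21,0,0,0, 1,-239,209,21,0,0,0]' >/dev/null
python3 -c "
from h import *
go(.625,.177,.16,88.2)"
```

```text
1.1 [0.5817 0.2296 0.1649] [-51.2  45.    4.9] [-0.1   0.14  0.01] w 0.0881 F [0.2 0.7 0. ]
```

```bash
python3 -m crank '[1,-51,45,5,0,0,0, 1,-51,45,5,0,0,0, 1,-51,45,5,0,0,0, 1,-51,45,5,0,0,0]' >/dev/null
python3 -c "
from h import *
go(.625,.177,.076,88.2)
for n in('top','side'):
    f=imaging.grab_frame(n); c=f[110:230,120:260] if n=='top' else f[40:220,165:345]
    cv2.imwrite(f'pics/{n}1.png',cv2.resize(c,None,fx=3,fy=3,interpolation=cv2.INTER_CUBIC))
"
```

```text
1.5 [0.6243 0.1776 0.1593] [-0.4  1.  83.3] [-0.2   0.11 -0.04] w 0.0882 F [-1.   0.7 -0.2]
```

View pics/side1.png

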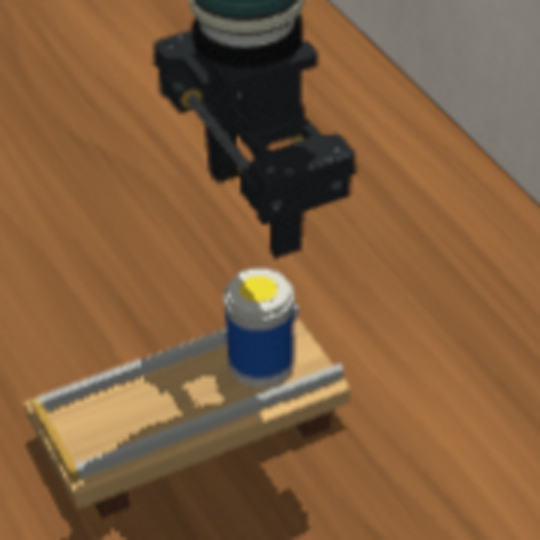

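The open fingers straddle the old tin along y: tips near (222,170) and (285,245), lid at (260,290). They sit centred above it, so I'll descend.

```bash
python3 -m crank '[1,0,1,40,0,0,0, 1,0,1,83,0,0,0, 1,0,1,83,0,0,0, 1,0,1,83,0,0,0]' 20
python3 -m crank '[0,0,0,0,0,0,0, 0,0,0,0,0,0,0, 0,0,0,0,0,0,0, 0,0,0,0,0,0,0, 0,0,0,0,0,0,0]' 20
python3 -c "
from h import *
go(*lane(-.082),.078,88.2)"
```

```text
time_s: 2.0
tool_pos: [0.6232, 0.1797, 0.0765]
tool_rot: [[0.028, 1.0, -0.005], [1.0, -0.028, -0.002], [-0.002, -0.005, -1.0]]
ft_force: [-0.4, -0.8, -0.2]
width: 0.0881
time_s: 2.5
tool_pos: [0.6241, 0.1793, 0.0778]
tool_rot: [[0.028, 1.0, -0.003], [1.0, -0.028, -0.002], [-0.003, -0.003, -1.0]]
ft_force: [-0.1, 1.2, 4.5]
width: 0.0508
2.5 [0.6241 0.1793 0.0778] [  -4.4 -150.8    0.3] [-0.18  0.15  0.19] w 0.0508 F [-0.1  1.2  4.5]
```

```bash
python3 -m crank '[0,0,0,-6,0,0,0, 0,-1,-20,-6,0,0,0, 0,-2,-55,-6,0,0,0, 0,-3,-90,-6,0,0,0, 0,-4,-120,-6,0,0,0]'
python3 -c "
from h import *
go(*lane(-.082),.078,88.2)
for n in('top','side'):
    f=imaging.grab_frame(n); c=f[145:285,120:260] if n=='top' else f[40:220,125:305]
    cv2.imwrite(f'pics/{n}2.png',cv2.resize(c,None,fx=3,fy=3,interpolation=cv2.INTER_CUBIC))
"
```

```text
time_s: 3.0
tool_pos: [0.5014, 0.1784, 0.0832]
tool_rot: [[0.028, 1.0, -0.006], [1.0, -0.029, -0.003], [-0.003, -0.006, -1.0]]
ft_force: [-0.0, 0.2, -3.4]
width: 0.0506
3.0 [0.5014 0.1784 0.0832] [ -0.  -28.1   5.4] [-0.34  0.17  0.17] w 0.0506 F [-0.   0.2 -3.4]
```

View pics/side2.png

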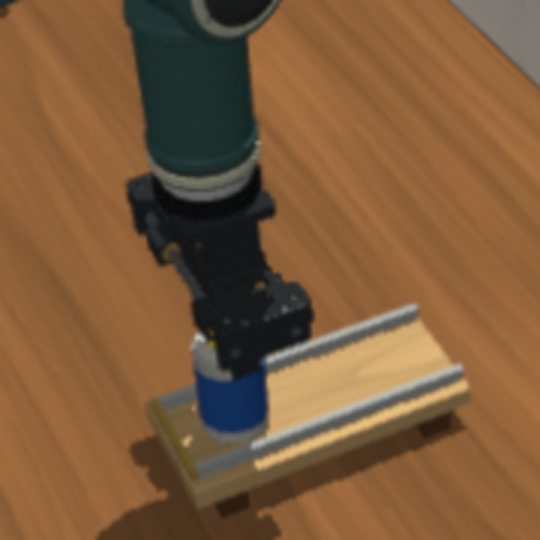

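The old tin is held upright just above the board, with its foot around (235,430) and a gap left to the stop. Next I move it the last stretch and lower it.

```bash
python3 -m crank '[0,0,-14,0,0,0,0, 0,0,-27,0,0,0,0, 0,0,-27,3,0,0,0, 0,0,-27,5,0,0,0, 0,0,-27,5,0,0,0]'
python3 -c "
from h import *
go(*lane(-.082),.078,88.2)
for n in('top','side'):
    f=imaging.grab_frame(n); c=f[145:285,120:260] if n=='top' else f[40:220,125:305]
    cv2.imwrite(f'pics/{n}3.png',cv2.resize(c,None,fx=3,fy=3,interpolation=cv2.INTER_CUBIC))
"
```

```text
time_s: 3.6
tool_pos: [0.4725, 0.1789, 0.0782]
tool_rot: [[0.028, 1.0, -0.009], [1.0, -0.028, -0.004], [-0.004, -0.008, -1.0]]
ft_force: [-0.3, -0.6, -0.5]
width: 0.0506
3.6 [0.4725 0.1789 0.0782] [0.3 0.7 0.2] [-0.48  0.22  0.22] w 0.0506 F [-0.3 -0.6 -0.5]
```

View pics/side3.png

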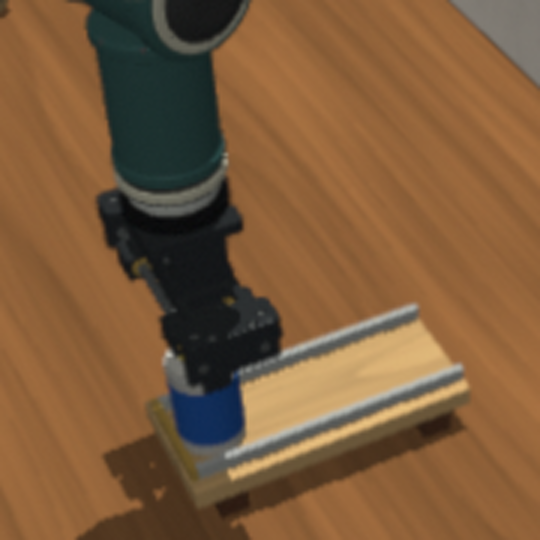

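The foot is on the board and close to the stop at the lower left. The weight is off the wrist, so I release.

```bash
python3 -m crank '[1,0,0,0,0,0,0, 1,0,0,0,0,0,0, 1,0,0,0,0,0,0, 1,0,0,0,0,0,0]'
python3 -m crank '[1,0,0,-30,0,0,0, 1,0,0,-80,0,0,0, 1,0,0,-100,0,0,0, 1,-45,0,-110,0,0,0, 1,-90,0,-110,0,0,0]'
python3 -c "
from h import *
go(.450,-.249,.16,88.2)
for n in('top','side'):
    f=imaging.grab_frame(n); cv2.imwrite(f'pics/{n}4f.png',f);c=f[145:285,120:260] if n=='top' else f[120:220,165:295]
    cv2.imwrite(f'pics/{n}4.png',cv2.resize(c,None,fx=4,fy=4,interpolation=cv2.INTER_CUBIC))
"
```

```text
time_s: 4.1
tool_pos: [0.4723, 0.1789, 0.078]
tool_rot: [[0.028, 1.0, -0.009], [1.0, -0.028, -0.003], [-0.004, -0.009, -1.0]]
ft_force: [0.1, -0.8, 0.2]
width: 0.0808
time_s: 4.6
tool_pos: [0.4725, 0.0896, 0.191]
tool_rot: [[0.024, 1.0, -0.004], [1.0, -0.024, -0.003], [-0.003, -0.004, -1.0]]
ft_force: [0.2, 0.1, 0.9]
width: 0.0883
4.6 [0.4725 0.0896 0.191 ] [-338.9  -14.1   32.1] [-0.23  0.17  0.41] w 0.0883 F [0.2 0.1 0.9]
```

View pics/side4.png

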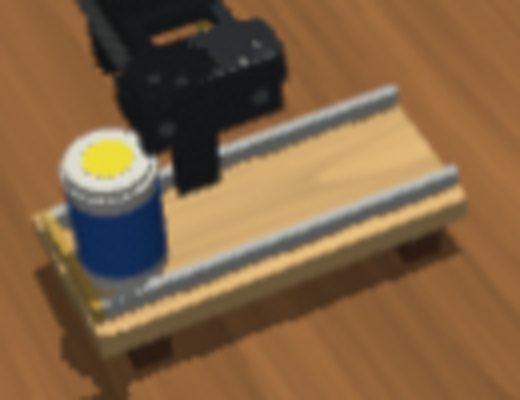

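View pics/top4.png

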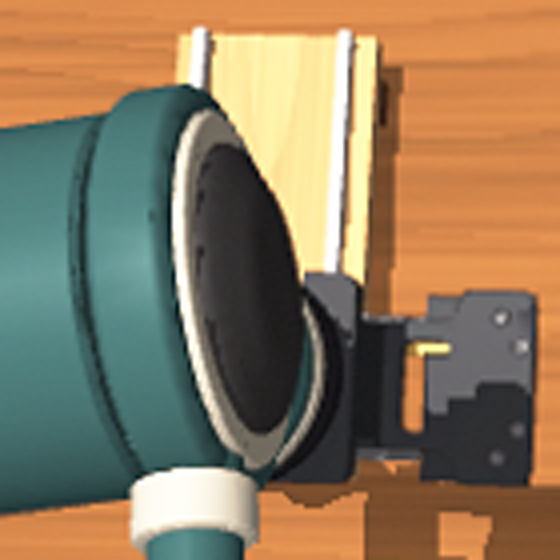

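```bash
python3 -c "
from h import *
p=ray('side',191.4,159.1,.124);q=ray('side',251.1,136,.124);print(p,q)
R=np.array([[np.cos(A),np.sin(A)],[-np.sin(A),np.cos(A)]]);print(R@(p[:2]-L),R@(q[:2]-L))
go(.450,-.249,.16,88.2)"
```

```text
[0.47367977 0.17474734 0.124     ] [0.62652305 0.17522576 0.124     ]
[-0.08142411 -0.00436972] [0.07133147 0.0008294 ]
4.7 [0.4709 0.0856 0.189 ] [-335.   -10.1   30.9] [-0.44  0.31 -0.02] w 0.0883 F [ 0.5  0.8 -0.1]
```

```bash
python3 -m crank '[1,-335,-10,30,0,0,0, 1,-335,-10,30,0,0,0, 1,-335,-10,30,0,0,0, 1,-335,-10,30,0,0,0, 1,-335,-10,30,0,0,0]'
python3 -c "
from h import *
go(.450,-.249,.13,88.2)
f=cv2.imread('pics/side0.png')
cv2.imwrite('pics/s5.png',cv2.resize(f[300:360,250:310],None,fx=8,fy=8,interpolation=cv2.INTER_CUBIC))"
```

```text
time_s: 5.2
tool_pos: [0.4554, -0.1605, 0.1679]
tool_rot: [[0.031, 0.999, -0.007], [0.999, -0.031, -0.005], [-0.005, -0.007, -1.0]]
ft_force: [1.4, -0.5, 0.7]
width: 0.0882
5.2 [ 0.4554 -0.1605  0.1679] [-88.5  -2.3  38.4] [-0.41  0.28  0.  ] w 0.0882 F [ 1.4 -0.5  0.7]
```

View pics/s5.png

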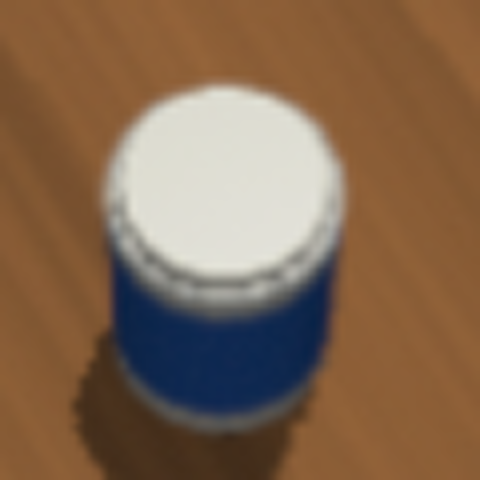

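The lid centre is at crop (227,178), which is side pixel (278.2,322). That is about 2 px from the top-view prediction, so I average the two.

```bash
python3 -m crank '[1,-45,-1,15,0,0,0, 1,-90,-1,25,0,0,0, 1,-90,-1,38,0,0,0, 1,-90,-1,38,0,0,0]' >/dev/null
python3 -c "
from h import *
print(ray('side',278.2,322,.084))
go(.451,-.251,.036,88.2)
f=imaging.grab_frame('top')[200:300,330:450]
cv2.imwrite('pics/top6.png',cv2.resize(f,None,fx=4,fy=4))
f=imaging.grab_frame('side')[200:400,180:380]
cv2.imwrite('pics/side6.png',cv2.resize(f,None,fx=3,fy=3))"
```

```text
[ 0.45202282 -0.25289179  0.084     ]
5.6 [ 0.4497 -0.2497  0.1278] [-1.1  2.4 91.8] [-0.64  0.09 -0.14] w 0.0881 F [-0.7 -0.2  0.1]
```

View pics/side6.png

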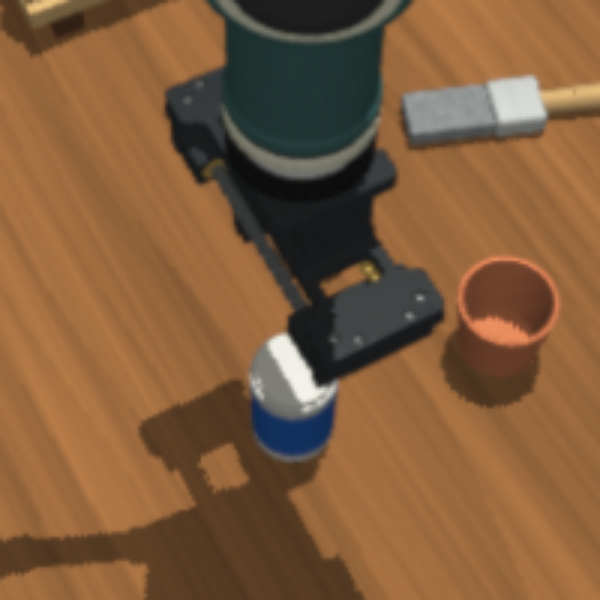

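```bash
python3 -c "
from h import *
s=arm.get_state()
for w in(-.053,.053):
  for b in(0,.019,.064):
    X=s['tool_pos']+s['tool_rot']@[w,0,-b]; print(w,b,X.round(3),(proj('side',X)-[180,200])*3)
print((proj('side',[.451,-.251,.084])-[180,200])*3)"
```

```text
-0.053 0 [ 0.449 -0.302  0.13 ] [334.40358928 398.24885236]
-0.053 0.019 [ 0.45  -0.302  0.149] [335.72885687 383.39467935]
-0.053 0.064 [ 0.45  -0.302  0.194] [339.05629371 345.98045388]
0.053 0 [ 0.453 -0.196  0.13 ] [249.79258058 258.758461  ]
0.053 0.019 [ 0.453 -0.196  0.149] [249.6420852 242.3755869]
0.053 0.064 [ 0.453 -0.196  0.194] [249.27197667 201.32075302]
[291.6289834  364.34654731]
```

View pics/top6.png

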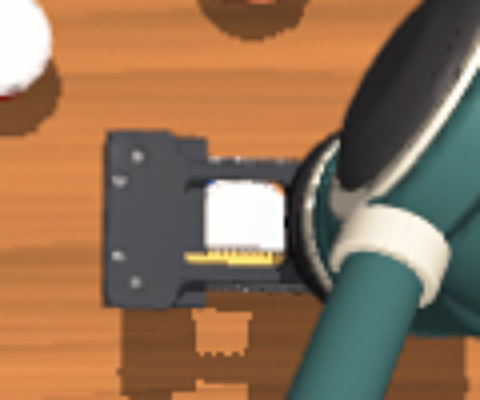

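The two views agree with each other to within 4 mm and the finger clearance is 17 mm a side. I'll go down in two stages and watch the force.

```bash
python3 -m crank '[1,-2,2,25,0,0,0, 1,-2,2,50,0,0,0, 1,-2,2,55,0,0,0]'
python3 -c "
from h import *
go(.451,-.251,.036,88.2)
f=imaging.grab_frame('side')[200:400,180:380]
cv2.imwrite('pics/side7.png',cv2.resize(f,None,fx=3,fy=3))"
```

```text
time_s: 6.0
tool_pos: [0.4512, -0.2483, 0.0727]
tool_rot: [[0.028, 1.0, -0.012], [1.0, -0.028, -0.0], [-0.001, -0.012, -1.0]]
ft_force: [0.1, -0.2, 0.3]
width: 0.0882
6.0 [ 0.4512 -0.2483  0.0727] [-2.7  0.3 36.7] [-0.69  0.04  0.17] w 0.0882 F [ 0.1 -0.2  0.3]
```

View pics/side7.png

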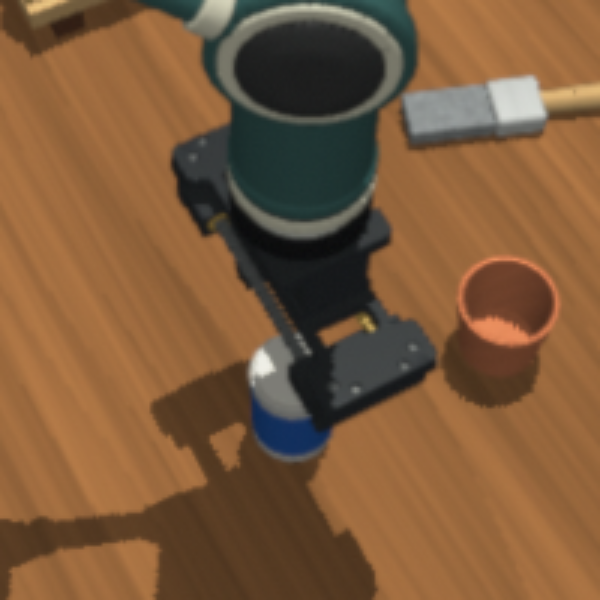

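No contact, and the tin hasn't moved. I go down the rest of the way and close.

```bash
python3 -m crank '[1,-2,0,20,0,0,0, 1,-2,0,36,0,0,0, 1,-2,0,36,0,0,0]' 20
python3 -m crank '[0,0,0,0,0,0,0, 0,0,0,0,0,0,0, 0,0,0,0,0,0,0, 0,0,0,0,0,0,0, 0,0,0,0,0,0,0]' 20
python3 -m crank '[0,0,0,-15,0,0,0, 0,0,0,-50,0,0,0, 0,0,0,-100,0,0,0, 0,0,0,-100,0,0,0]'
python3 -c "
from h import *
go(*lane(.02),.14,88.2)
f=imaging.grab_frame('side')[150:350,180:380]
cv2.imwrite('pics/side8.png',cv2.resize(f,None,fx=3,fy=3))"
```

```text
time_s: 6.35
tool_pos: [0.4504, -0.2493, 0.0366]
tool_rot: [[0.027, 1.0, -0.014], [1.0, -0.027, 0.001], [0.0, -0.014, -1.0]]
ft_force: [-0.3, -0.1, -0.3]
width: 0.088
time_s: 6.85
tool_pos: [0.4511, -0.2501, 0.0374]
tool_rot: [[0.027, 1.0, -0.012], [1.0, -0.027, -0.001], [-0.001, -0.012, -1.0]]
ft_force: [-0.8, -3.6, 16.0]
width: 0.0513
time_s: 7.25
tool_pos: [0.4571, -0.2528, 0.1455]
tool_rot: [[0.027, 1.0, -0.001], [1.0, -0.027, -0.008], [-0.008, -0.0, -1.0]]
ft_force: [2.0, 0.2, -1.8]
width: 0.0504
7.25 [ 0.4571 -0.2528  0.1455] [431.9 106.4   2.1] [-0.02  0.45  0.24] w 0.0504 F [ 2.   0.2 -1.8]
```

View pics/side8.png

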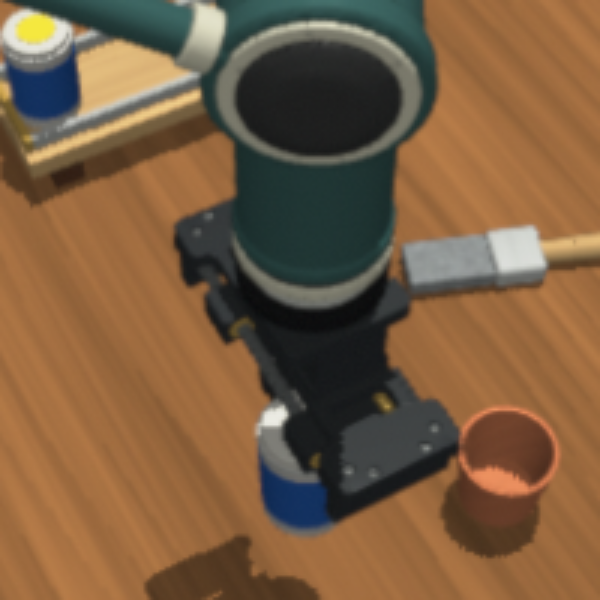

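The new tin is held upright and clear of the bench. Next I carry it to the lane at a raised height.

```bash
python3 -m crank '[0,25,8,-15,0,0,0, 0,60,20,-30,0,0,0, 0,105,32,-35,0,0,0, 0,150,44,-35,0,0,0, 0,195,56,-35,0,0,0]' >/dev/null
python3 -m crank '[0,43,12,0,0,0,0, 0,86,24,0,0,0,0, 0,129,34,0,0,0,0, 0,165,42,0,0,0,0, 0,190,47,0,0,0,0]'
python3 -c "
from h import *
go(*lane(.02),.14,88.2)
"
```

```text
time_s: 8.3
tool_pos: [0.5665, 0.1347, 0.1712]
tool_rot: [[0.026, 1.0, -0.011], [1.0, -0.026, -0.005], [-0.005, -0.011, -1.0]]
ft_force: [0.9, 0.1, -2.6]
width: 0.0504
8.3 [0.5665 0.1347 0.1712] [41.6  8.  30.9] [-0.62  0.3   0.29] w 0.0504 F [ 0.9  0.1 -2.6]
```

```bash
python3 -m crank '[0,22,4,5,0,0,0, 0,38,8,15,0,0,0, 0,41,8,40,0,0,0, 0,41,8,65,0,0,0, 0,41,8,75,0.6,0,0]'
python3 -c "
from h import *
go(*lane(.02),.079,88.2)
for n in('top','side'):
    f=imaging.grab_frame(n); c=f[145:285,120:260] if n=='top' else f[60:220,145:305]
    cv2.imwrite(f'pics/{n}9.png',cv2.resize(c,None,fx=4,fy=4,interpolation=cv2.INTER_CUBIC))
"
```

```text
time_s: 8.8
tool_pos: [0.5709, 0.1741, 0.0912]
tool_rot: [[0.026, 0.999, -0.03], [1.0, -0.026, -0.007], [-0.008, -0.029, -1.0]]
ft_force: [-1.2, -0.6, -1.7]
width: 0.0504
8.8 [0.5709 0.1741 0.0912] [ 2.   4.6 12.1] [-1.69  0.45  0.31] w 0.0504 F [-1.2 -0.6 -1.7]
```

View pics/side9.png

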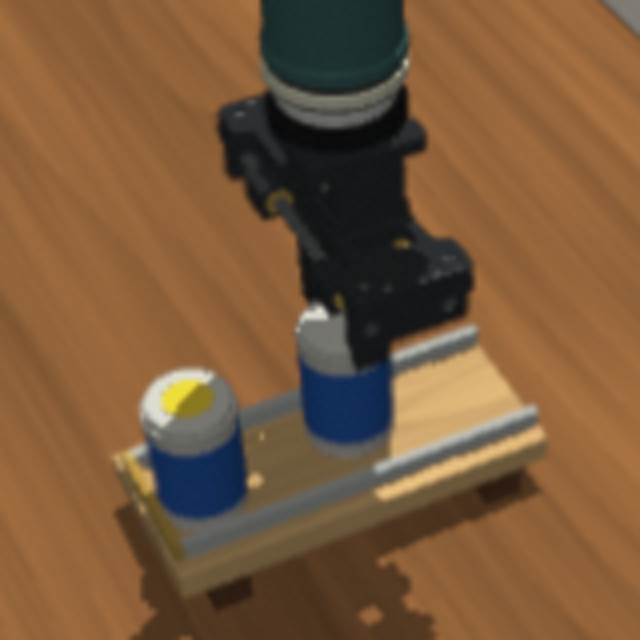

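The new tin hangs between the rails behind the old one, with its foot near (350,440). I level it, lower it and release.

```bash
python3 -m crank '[0,2,3,5,-1.7,0,0, 0,2,4,10,-1.7,0,0, 0,2,4,13,-1.7,0,0, 0,2,4,13,-1.7,0,0, 0,2,4,13,-1.7,0,0]'
```

```text
time_s: 9.4
tool_pos: [0.5764, 0.1758, 0.0801]
tool_rot: [[0.027, 1.0, 0.002], [1.0, -0.027, -0.007], [-0.007, 0.003, -1.0]]
ft_force: [0.3, 0.7, -2.4]
width: 0.0504
```

```bash
python3 -m crank '[0,0,0,2,0,0,0, 0,0,0,3,0,0,0, 0,0,0,3,0,0,0]'
```

```text
time_s: 9.7
tool_pos: [0.5774, 0.1759, 0.0781]
tool_rot: [[0.027, 1.0, 0.004], [1.0, -0.027, -0.007], [-0.007, 0.004, -1.0]]
ft_force: [-0.8, -0.5, 2.1]
width: 0.0503
```

Contact (the force has reversed sign), so I release and retreat.

```bash
python3 -m crank '[1,0,0,0,0,0,0, 1,0,0,0,0,0,0, 1,0,0,0,0,0,0, 1,0,0,0,0,0,0, 1,0,0,0,0,0,0]'
python3 -m crank '[1,0,0,-30,0,0,0, 1,0,0,-75,0,0,0, 1,0,0,-120,0,0,0, 1,30,0,-140,0,0,0, 1,75,0,-140,0,0,0]' >/dev/null
python3 -m crank '[1,50,0,0,0,0,0, 1,100,0,0,0,0,0, 1,150,0,0,0,0,0, 1,190,0,0,0,0,0, 1,190,0,0,0,0,0]'
python3 -c "
from h import *
for n in('top','side'):
    f=imaging.grab_frame(n); cv2.imwrite(f'pics/{n}10f.png',f);c=f[145:285,120:260] if n=='top' else f[110:230,145:305]
    cv2.imwrite(f'pics/{n}10.png',cv2.resize(c,None,fx=4,fy=4,interpolation=cv2.INTER_CUBIC))
"
```

```text
time_s: 10.2
tool_pos: [0.5772, 0.1759, 0.0779]
tool_rot: [[0.027, 1.0, 0.004], [1.0, -0.027, -0.007], [-0.007, 0.004, -1.0]]
ft_force: [0.0, -0.1, 0.2]
width: 0.0873
time_s: 11.2
tool_pos: [0.5864, 0.4469, 0.2213]
tool_rot: [[0.026, 1.0, 0.012], [1.0, -0.026, -0.003], [-0.002, 0.012, -1.0]]
ft_force: [0.3, -0.8, -0.1]
width: 0.0881
```

View pics/side10.png

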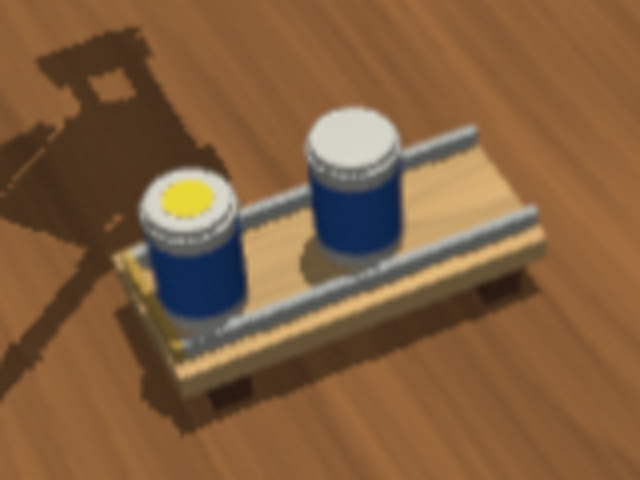

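View pics/top10f.png

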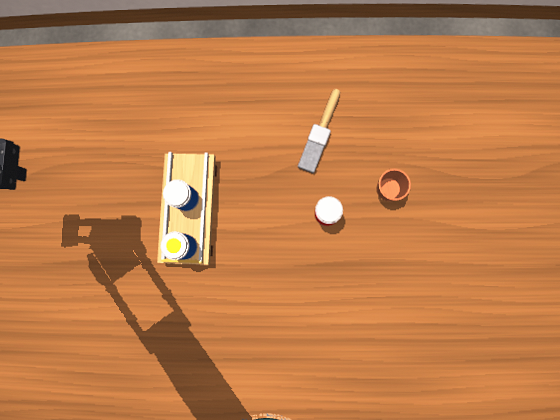

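View pics/top10.png

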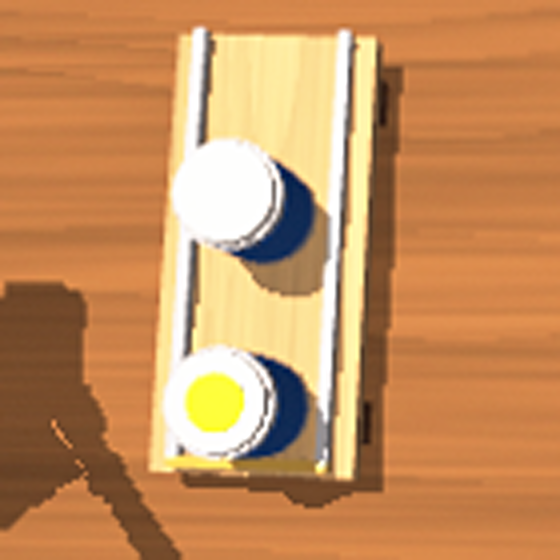

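Both tins stand upright between the rails. In the top crop the dot is at (215,402) and the plain lid at (228,193). The red tin is still at (329,210).

```bash
python3 -c "
from h import *
R=np.array([[np.cos(A),np.sin(A)],[-np.sin(A),np.cos(A)]])
for n,u,v in(('top',120+53.5,145+100.1),('top',120+56.7,145+48),('side',145+46.6,110+49.5),('side',145+88.2,110+34.6)):
    print(n,R@(ray(n,u,v,.124)[:2]-L))
print(arm.get_state()['joint_velocities'].round(2)); arm.finish_job()"
```

```text
top [-0.08367141 -0.00376816]
top [ 0.01866058 -0.00352115]
side [-0.08150285 -0.00576363]
side [ 0.02186334 -0.00599212]
[-2.03 -1.4   1.34 -0.36  0.09 -0.11]
the job is handed in; nothing more can be done
```

I've restocked the lane and handed the job in; `finish_job` gave no verdict. The old tin (yellow dot) went forward to the brass stop first. Then I stood the new tin behind it and moved the gripper well clear. It took about 11 s of the 51 s allowed.

Last checks, lane frame:

| Tin | Top camera x, y (mm) | Side camera x, y (mm) |
|---|---|---|
| Old | -84, -4 | -82, -6 |
| New | +19, -4 | +22, -6 |

- **Tins:** the two cameras agree to about 3 mm, and both tins look upright between the rails. All the positions are within the limits.
- **Red tin:** it is at the same pixel position in the top view as at the start, so it has not moved.
- **Grip reading:** with a tin gripped, the gripper read about 50–51 mm although the tins are 54 mm across. I didn't find out why, but neither tin slipped.
- **Forces:** the highest force reported at the end of a move was about 16 N, while closing on the new tin.
- **Hand-in:** the arm was still settling at up to 2 degrees/s when I handed in, with nothing near it.

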